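# Set the vent cap on a disinfectant canister

## Robot

A 6-joint arm with a two-finger parallel gripper is mounted at the origin on the work surface. World frame = base frame: x ahead of the robot, y to its left, z up, the work surface at z = 0. Lengths are in m, angles in rad, forces in N, time in s.
With the tool pointing down it reaches from about 0.375 to 0.975 m from the base axis. Payload 3.8 kg.
Tool frame: the origin (TCP) lies at the very end of the fingers, on their centre line; the grasp point (between the pads) lies 19 mm behind it (bot.pinch_z is the distance from the TCP to the grasp point, in m); x points along the fingers, y is the direction in which the jaws open and shut, and the axes are right-handed (so a half turn about x gives the same grasp; the last joint's range is limited). The gripper opens to 85 mm and grips with 20 to 120 N. Pads are 22 mm wide; open, the fingers measure 114 mm over their backs; the gripper's body (76 mm by 85 mm) begins 54 mm behind the grasp point. The pads swing forward as they close: fully open they stand 13 mm farther back than shut.
Start: joints at [-1.344, 0.264, 1.604, -0, 1.274, -0.037], TCP at [0.176, -0.652, 0.231] pointing down, gripper open.
Joint ranges: [-2.63, 2.63], [-0.94, 2.18], [0.31, 2.57], [-1.31, 4.45], [0, 2.66], [-2.55, 2.55]. Speed limits (rad/s): [2.57, 2.57, 3.14, 3.14, 3.14, 3.14].

## Interface

Orientations are given as a rotation vector (axis times angle).
In Python, from workcell import monitor, imaging, finish_job, bot gives the robot as it stands.
- The arm moves only by the tool jog_arm, never from a script. Its argument "rows" is a list of rows, each a list of 7 numbers: the shift along the tool's x, y, z in m, then the turn, a rotation vector about the tool's x, y, z in rad, then the opening in per cent of the stroke, from 0 (shut) to 100 (fully open). A call has 1 to 20 rows; each row is the pose to reach, as a shift and turn from the pose measured when the call began, along the tool's axes at that moment; what a row does not reach only later rows make up. A row lasts 1/10 s, in which the tool goes at most 50 mm and 8.59 degrees, less where a joint would pass 70% of its speed; a pose out of reach is approached as far as the arm can. A call with a gripper value outside its range is refused whole. The fingers move at their own pace and stop on an object; "force" is the grip in N (left out, the last holds). Time passes only in rows, so rows that repeat a pose let the fingers close. It gives the time, the measured TCP pose, the force and the opening at its end, in the units of the state.
- monitor.read_state(): the state, without advancing time (a new reading comes with each control period).
- imaging.read_camera(name): name is "scene" or "top" or "wrist"; returns the picture (400x640x3 uint8, blue, green, red); there is no depth.
- imaging.camera_params(name): a dict with "fx", "fy", "cx", "cy" (pixels), "T" (4x4, takes a point from camera to world coordinates); the wrist camera has in their place "T_tool_cam" (4x4, takes a point from camera to tool coordinates, whose origin is the TCP and whose axes are the tool frame's). Camera axes: x right, y down, z forward; pixel columns grow to the right and rows downward; lengths in m; the calibration is good to about 2 mm. A picture is of the moment at which its call begins: read the wrist's pose just before it. camera_params takes no time and is no camera call.
- finish_job(): hands the job in, once; it reports no verdict.
The state is a dict: "time": time; "q": joint angles; "joint_vel": joint speeds; "joint_torque": joint torques, N m; "tool_pos": TCP position; "tcp_rot": TCP orientation; "wrist_force": force on the tool from outside, world axes, zero at the start; "torque": the same for the moment, N m; "width": opening from 0.0 (shut) to 1.0 (fully open).
Only numpy, scipy, OpenCV 4.12 (cv2) and the standard library are available. Lean on these libraries where they do the work, as an engineer would, in place of code of your own. Each camera call takes 0.05 s, during which the arm holds its last target. There are 200 camera calls.

## Task

One of the two white disinfectant canisters has a yellow cap that is only part-way down its thread. Screw the yellow cap down (clockwise seen from above) until it bottoms out, then back it off a quarter turn so that the canister can vent, and finish still gripping the cap there: do not let go of it at the end. Leave the blue cap as it is and do not shift the stock standing around.

Things in the scene. Friction and masses are not known exactly. Their poses are not given: they have to be found in the camera images.
- yellow_canister: White plastic canister with a yellow cap, body 88 mm across, 113 mm to the top of the shoulder, held immovably in a 110 mm square dark steel cradle bolted to the table (it does not turn or tip). Origin: centre of its underside on the table, z up along the cap's axis.
- yellow_cap: Round ribbed yellow screw cap, 48 mm across, 32 mm high. Origin: centre of its underside; sinks 0.955 mm per rad of tightening (6 mm a turn), but this frame does not turn with the cap. Bottomed out, its top is 155 mm above the table; below it come a neck 34 to 39 mm across and a sloping shoulder, 10 mm below the cap's underside at 24 mm from the axis, 28 mm below at 44 mm.
- yellow_turn (a joint): Turn of the yellow cap on its thread, rad: grows clockwise seen from above (tightening); 0 = just caught on the thread, 5.5 = bottomed out against a hard stop. Starts between 1.2 and 2.9. It stays where it is left; turning it takes about 0.06 N m. Forced well past the stop, the fingers slip on it and it may spring back by up to 0.1 rad.
- yellow_turn_mark (a point): End of the black line on top of the yellow cap: 20 mm out from the cap's axis, on the cap's top; turns with the cap. The line runs from the cap's middle out to here.
- blue_canister: White plastic canister with a blue cap, body 88 mm across, 113 mm to the top of the shoulder, held immovably in a 110 mm square dark steel cradle bolted to the table (it does not turn or tip). Origin: centre of its underside on the table, z up along the cap's axis. Not to be worked on.
- blue_turn_mark (a point): End of the black line on top of the blue cap, 20 mm out from its axis, turning with it. The blue cap has the same size as the yellow one, turns as easily and is to be left as it is.
- green_carton: Loose white medicine carton with a green band, 45 x 100 x 30 mm high. Origin: centre of underside.
- blue_carton: Loose white medicine carton with a blue band, 60 x 90 x 70 mm high. Origin: centre of underside.
- mask_box: Loose white mask carton with a green band, 100 x 190 x 85 mm high. Origin: centre of underside.
- tape_roll: Loose roll of pale tape lying flat, 90 mm across, 45 mm high. Origin: centre of underside.
- red_tin: Loose open red tin, 84 mm across, 100 mm high. Origin: centre of underside.
- amber_vial: Loose small amber bottle standing between the canisters, 32 mm across, 60 mm high. Origin: centre of underside.
- dark_bottle: Loose amber bottle with a black cap, 52 mm across, 110 mm high. Origin: centre of underside.

How it is judged:
By the outcome, as a careful person would: the job done as asked, in the order asked, and still so for the second after the job is handed in, while the arm keeps its last pose, push and grip.
It also fails if it takes over 64 s, if anything falls off the work surface, if the arm or the gripper's body presses on something with over 40 N, if the wrist force passes 120 N, or if a joint passes its speed limit or range.

## Working session

There is one attempt and no reset: what is moved stays moved. The work goes in short steps, Python scripts to look and compute and a tool call to move; the robot and the scene stay as the last step left them, time stands still between calls to the robot, and variables do not carry over. Pictures are saved under pics/ and viewed, about 8 in all and at most 12, crops included, and the job is handed in when it is done.

Besides the shell and the picture viewer there is one more tool, called after "Emit:" as a command line: name --pt "numbers of a row" for each row, then --argument value for the rest. jog_arm: Moves the arm, as the interface text tells. Its arguments: {"type":"object","properties":{"rows":{"type":"array","items":{"type":"array","items":{"type":"number"}}},"force":{"type":"number"}},"required":["rows"]}

```bash
mkdir -p pics
cat > h.py <<'E'
import numpy as np, cv2
from scipy.spatial.transform import Rotation as R
from workcell import monitor, imaging, finish_job, bot
def cam(n):
    s=monitor.read_state(); im=imaging.read_camera(n); p=imaging.camera_params(n)
    if n=='wrist':
        T=np.eye(4);T[:3,:3]=R.from_rotvec(s['tcp_rot']).as_matrix();T[:3,3]=s['tool_pos'];p['T']=T@np.array(p['T_tool_cam'])
    p['T']=np.array(p['T']);return s,im,p
def onz(p,u,v,z):
    d=p['T'][:3,:3]@np.array([(u-p['cx'])/p['fx'],(v-p['cy'])/p['fy'],1]);o=p['T'][:3,3]
    return o+d*(z-o[2])/d[2]
def proj(p,X):
    c=np.linalg.inv(p['T'])@np.append(X,1);return np.array([p['fx']*c[0]/c[2]+p['cx'],p['fy']*c[1]/c[2]+p['cy']])
def yellow(im):
    h=cv2.cvtColor(im,cv2.COLOR_BGR2HSV);m=cv2.inRange(h,(20,120,90),(35,255,255))
    n,l,st,c=cv2.connectedComponentsWithStats(m);return [(st[i].tolist(),c[i].round(1).tolist()) for i in range(1,n) if st[i][4]>60]
E
python3 - <<'E'
from h import *
ims=[]
for n in('scene','top'):
    s,im,p=cam(n); cv2.imwrite(f'pics/{n}.png',im); print(n,yellow(im),p['fx'],p['T'].round(3).tolist())
    for st,c in yellow(im): print(onz(p,*c,0.157))
print(s['tool_pos'],s['tcp_rot'],s['q'],s['time'],imaging.camera_params('wrist'))
E
```

```text
scene [([379, 243, 22, 21, 342], [389.6, 253.2])] 479.0342753850963 [[-0.838, 0.453, -0.305, 0.955], [0.546, 0.697, -0.465, 0.524], [0.002, -0.556, -0.831, 1.09], [0.0, 0.0, 0.0, 1.0]]
[0.57160704 0.19434498 0.157     ]
top [([245, 184, 18, 18, 251], [253.7, 192.5])] 399.18962548673346 [[0.025, -0.998, 0.064, 0.493], [-1.0, -0.024, 0.012, -0.023], [-0.01, -0.065, -0.998, 1.221], [0.0, 0.0, 0.0, 1.0]]
[0.56818567 0.19458928 0.157     ]
[ 0.175843   -0.65093269  0.22995901] [ 2.08136655  0.27849722 -2.08176895] [-1.34390242e+00  2.64754232e-01  1.60537825e+00  2.23136497e-05
  1.27370438e+00 -3.69007106e-02] 0.05 {'fx': 310.965308152784, 'fy': 310.965308152784, 'cx': 319.42211091468164, 'cy': 203.83018080009788, 'T_tool_cam': array([[-7.54234966e-04, -2.75537927e-01,  9.61289905e-01,
        -1.43111943e-01],
       [ 9.99999711e-01, -1.16465003e-04,  7.51224182e-04,
        -4.33953733e-05],
       [-9.50341222e-05,  9.61290194e-01,  2.75537935e-01,
        -6.87552033e-02],
       [ 0.00000000e+00,  0.00000000e+00,  0.00000000e+00,
         1.00000000e+00]])}
```

View pics/top.png

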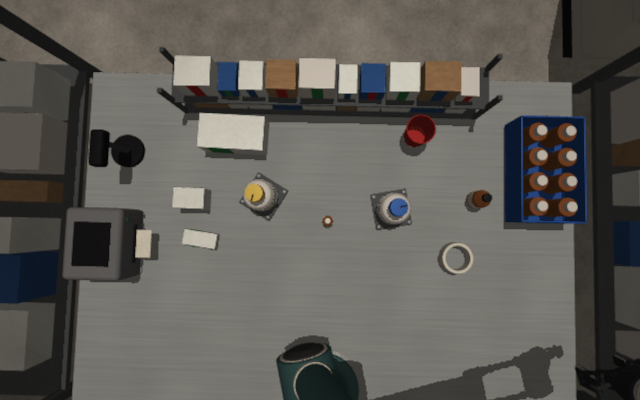

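View pics/scene.png

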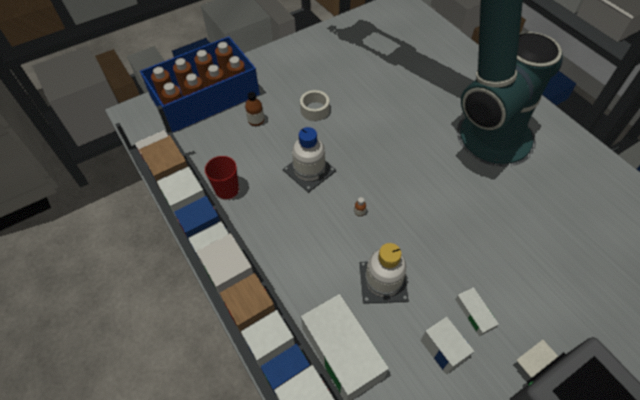

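Top view: yellow cap at (254,192), blue cap at (399,208), amber vial at (327,221), which stands well clear of the yellow cap. The scene view agrees, with the yellow cap at (390,253). Both put the yellow cap near (0.57, 0.194).

Run:
```python
from h import *
s=monitor.read_state();M=R.from_rotvec(s['tcp_rot']).as_matrix();print(M.round(3))
print(M.T@(np.array([.54,.194,.27])-s['tool_pos']))
```

```text
[[-0.     0.261 -0.965]
 [ 0.002 -0.965 -0.261]
 [-1.    -0.002 -0.   ]]
[-0.03837665 -0.72090396 -0.5718661 ]
```

Emit:
jog_arm --pt "-0.04 -0.2 -0.16 -0.45 0 0 100" --pt "-0.04 -0.72 -0.57 -1.67 0 0 100" --pt "-0.04 -0.72 -0.57 -1.67 0 0 100" --pt "-0.04 -0.72 -0.57 -1.67 0 0 100" --pt "-0.04 -0.72 -0.57 -1.67 0 0 100" --pt "-0.04 -0.72 -0.57 -1.67 0 0 100" --pt "-0.04 -0.72 -0.57 -1.67 0 0 100" --pt "-0.04 -0.72 -0.57 -1.67 0 0 100" --pt "-0.04 -0.72 -0.57 -1.67 0 0 100" --pt "-0.04 -0.72 -0.57 -1.67 0 0 100" --pt "-0.04 -0.72 -0.57 -1.67 0 0 100" --pt "-0.04 -0.72 -0.57 -1.67 0 0 100" --pt "-0.04 -0.72 -0.57 -1.67 0 0 100" --pt "-0.04 -0.72 -0.57 -1.67 0 0 100" --pt "-0.04 -0.72 -0.57 -1.67 0 0 100" --pt "-0.04 -0.72 -0.57 -1.67 0 0 100" --pt "-0.04 -0.72 -0.57 -1.67 0 0 100" --pt "-0.04 -0.72 -0.57 -1.67 0 0 100" --pt "-0.04 -0.72 -0.57 -1.67 0 0 100" --pt "-0.04 -0.72 -0.57 -1.67 0 0 100"

```text
time: 2.1
tool_pos: [0.5387, 0.1948, 0.2708]
tcp_rot: [0.936, 1.363, -0.935]
wrist_force: [-0.6, 0.2, 0.3]
width: 1.003
```

Run:
```python
from h import *
s,im,p=cam('wrist');print(s['q'].round(3),s['tool_pos'],s['time'],s['wrist_force'],s['torque']);print(R.from_rotvec(s['tcp_rot']).as_matrix().round(3))
print(yellow(im));cv2.imwrite('pics/w1.png',im)
for st,c in yellow(im): print(onz(p,*c,0.157))
```

```text
[ 0.302  0.049  1.777  0.002  1.316 -0.065] [0.53867127 0.19484641 0.27078827] 2.1 [-0.56384666  0.18898959  0.31958749] [ 0.0114779  -0.00636226  0.00299076]
[[-0.002  0.934  0.358]
 [ 0.002  0.358 -0.934]
 [-1.    -0.001 -0.002]]
[([324, 179, 57, 59, 2486], [352.0, 208.9])]
[0.56661494 0.19699828 0.157     ]
```

View pics/w1.png

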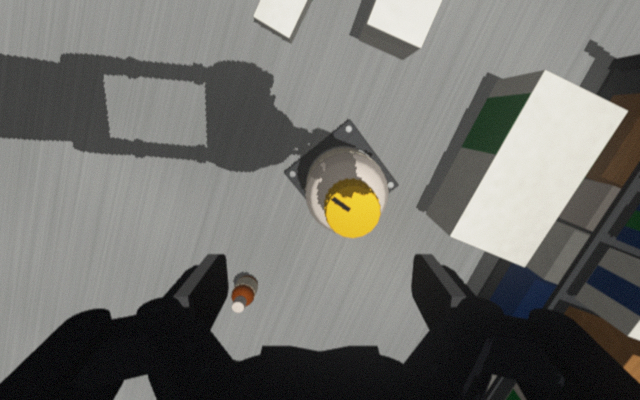

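Emit:
jog_arm --pt "0.03 0.0275 0.0095 -2.35 0 0 100" --pt "0.03 0.0275 0.0095 -2.35 0 0 100" --pt "0.03 0.0275 0.0095 -2.35 0 0 100" --pt "0.03 0.0275 0.0095 -2.35 0 0 100" --pt "0.03 0.0275 0.0095 -2.35 0 0 100" --pt "0.03 0.0275 0.0095 -2.35 0 0 100" --pt "0.03 0.0275 0.0095 -2.35 0 0 100" --pt "0.03 0.0275 0.0095 -2.35 0 0 100" --pt "0.03 0.0275 0.0095 -2.35 0 0 100" --pt "0.03 0.0275 0.0095 -2.35 0 0 100" --pt "0.03 0.0275 0.0095 -2.35 0 0 100" --pt "0.03 0.0275 0.0095 -2.35 0 0 100" --pt "0.03 0.0275 0.0095 -2.35 0 0 100" --pt "0.03 0.0275 0.0095 -2.35 0 0 100" --pt "0.03 0.0275 0.0095 -2.35 0 0 100" --pt "0.03 0.0275 0.0095 -2.35 0 0 100" --pt "0.03 0.0275 0.0095 -2.35 0 0 100" --pt "0.03 0.0275 0.0095 -2.35 0 0 100"

```text
time: 3.95
tool_pos: [0.5667, 0.1925, 0.2407]
tcp_rot: [-0.885, 1.385, 0.888]
wrist_force: [-0.1, -0.4, -0.1]
width: 1.0
```

Run:
```python
from h import *
s,im,p=cam('wrist');print(s['q'].round(3),s['tool_pos'],s['time'],s['wrist_force'],s['torque']);M=R.from_rotvec(s['tcp_rot']).as_matrix();print(M.round(3))
print(yellow(im));cv2.imwrite('pics/w2.png',im)
for st,c in yellow(im):
    b=(st[0]+st[2]/2,st[1]+st[3]/2)
    for q in(c,b): X=onz(p,*q,0.157);print(X,M.T@(X-s['tool_pos']))
```

```text
[ 2.850e-01  1.160e-01  1.761e+00  1.000e-03  1.267e+00 -2.426e+00] [0.56666243 0.19245784 0.24071247] 3.95 [-0.13340658 -0.41004992 -0.05141449] [-0.04981167  0.01775247 -0.01336289]
[[-0.003 -0.909  0.417]
 [ 0.     0.417  0.909]
 [-1.     0.002 -0.001]]
[([287, 177, 62, 67, 2953], [316.5, 211.8])]
[0.56804645 0.19244488 0.157     ] [ 0.0837087  -0.00146591  0.00063145]
[0.56657184 0.1919814  0.157     ] [ 0.08371229 -0.00031936 -0.00040522]
```

View pics/w2.png

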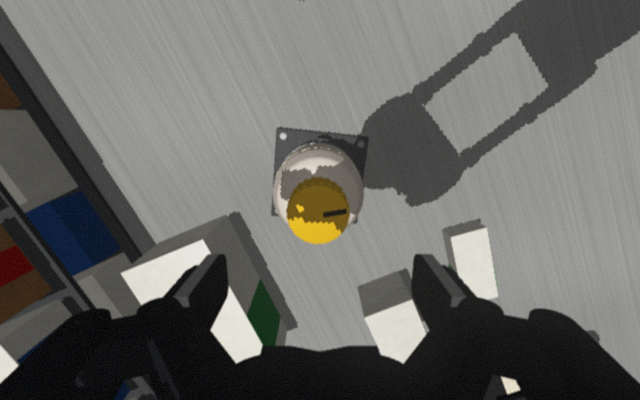

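View 2: cap at about (317,210), centred between the jaws, with its line pointing right to (345,212). The wrist looks from two yaws average to about (0.567, 0.1945), matching the top camera. Descending open.

Emit:
jog_arm --pt "0.02 0 0.0024 0 0 0 100" --pt "0.05 0 0.0024 0 0 0 100" --pt "0.08 0 0.0024 0 0 0 100" --pt "0.1 0 0.0024 0 0 0 100" --pt "0.118 0 0.0024 0 0 0 100" --pt "0.118 0 0.0024 0 0 0 100" --pt "0.118 0 0.0024 0 0 0 100"

```text
time: 4.7
tool_pos: [0.5673, 0.1947, 0.1227]
tcp_rot: [-0.885, 1.386, 0.888]
wrist_force: [0.2, 0.3, 0.0]
width: 1.003
```

```bash
cat > st.py <<'E'
from h import *
s=monitor.read_state();M=R.from_rotvec(s['tcp_rot']).as_matrix()
print('q',s['q'].round(3),'pos',s['tool_pos'].round(4),'F',np.round(s['wrist_force'],1),'T',np.round(s['torque'],3),'w',s['width'],'t',s['time'],'tau6',np.round(s['joint_torque'][5],3))
print('tool F',(M.T@s['wrist_force']).round(1),'to (.568,.1945,.123)',(M.T@(np.array([.568,.1945,.123])-s['tool_pos'])).round(4),'x',M[:,0].round(3),'yaw',np.arctan2(M[1,1],M[0,1]).round(3))
E
python3 st.py
python3 - <<'E'
from h import *
s,im,p=cam('wrist');cv2.imwrite('pics/w3.png',im);print(yellow(im))
E
```

```text
q [ 2.880e-01  2.150e-01  1.874e+00  1.000e-03  1.056e+00 -2.423e+00] pos [0.5673 0.1947 0.1227] F [0.2 0.3 0. ] T [-0.085 -0.01  -0.025] w 1.003251758338052 t 4.7 tau6 0.008
tool F [-0.  -0.1  0.4] to (.568,.1945,.123) [-0.0003 -0.0007  0.0001] x [-0.003  0.    -1.   ] yaw 2.711
[([256, 220, 120, 131, 11661], [314.4, 286.0])]
```

View pics/w3.png

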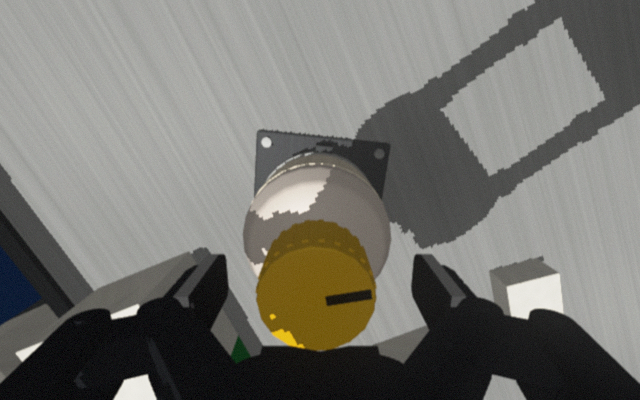

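Cap is centred between the jaws (cap u≈316, jaw middle u≈320), with the mark line running from (327,300) to (371,295). Shifting -1 mm in y and gripping.

Emit:
jog_arm --pt "0 -0.001 0 0 0 0 100" --pt "0 -0.001 0 0 0 0 62" --pt "0 -0.001 0 0 0 0 62" --pt "0 -0.001 0 0 0 0 30" --pt "0 -0.001 0 0 0 0 30" --pt "0 -0.001 0 0 0 0 30" --pt "0 -0.001 0 0 0 0 30" --pt "0 -0.001 0 0 0 0 30" --force 50

```text
time: 5.55
tool_pos: [0.5692, 0.1948, 0.1245]
tcp_rot: [-0.885, 1.383, 0.887]
wrist_force: [-1.8, -0.5, 5.9]
width: 0.551
```

```bash
python3 st.py
```

```text
q [ 2.880e-01  2.150e-01  1.871e+00  1.000e-03  1.057e+00 -2.424e+00] pos [0.5692 0.1948 0.1245] F [-1.8 -0.5  5.9] T [ 0.057  0.282 -0.035] w 0.5514555900904714 t 5.55 tau6 -0.013
tool F [-5.9  1.4 -1.2] to (.568,.1945,.123) [ 0.0015  0.0009 -0.0007] x [-0.001  0.001 -1.   ] yaw 2.711
```

Emit:
jog_arm --pt "0.0001 0 0 0.12 0 0 30" --pt "0.0002 0 0 0.24 0 0 30" --pt "0.0003 0 0 0.36 0 0 30" --pt "0.0005 0 0 0.48 0 0 30" --pt "0.0006 0 0 0.6 0 0 30" --pt "0.0007 0 0 0.72 0 0 30" --pt "0.0008 0 0 0.84 0 0 30" --pt "0.0009 0 0 0.96 0 0 30" --pt "0.001 0 0 1.08 0 0 30" --pt "0.0011 0 0 1.2 0 0 30"

```text
time: 6.55
tool_pos: [0.5687, 0.1954, 0.1235]
tcp_rot: [0.052, 1.572, -0.049]
wrist_force: [-2.5, 1.7, 3.7]
width: 0.548
```

```bash
python3 st.py
```

```text
q [ 0.288  0.215  1.872  0.002  1.055 -1.219] pos [0.5687 0.1954 0.1235] F [-2.5  1.7  3.7] T [0.251 0.372 0.088] w 0.5475024617263733 t 6.55 tau6 -1.185
tool F [-3.7  1.5 -2.6] to (.568,.1945,.123) [ 0.0005 -0.0009 -0.0007] x [-0.001  0.002 -1.   ] yaw 1.506
```

Emit:
jog_arm --pt "0.0001 0 0 0.12 0 0 30" --pt "0.0002 0 0 0.24 0 0 30" --pt "0.0003 0 0 0.36 0 0 30" --pt "0.0005 0 0 0.48 0 0 30" --pt "0.0006 0 0 0.6 0 0 30" --pt "0.0007 0 0 0.72 0 0 30" --pt "0.0008 0 0 0.84 0 0 30" --pt "0.0009 0 0 0.96 0 0 30" --pt "0.001 0 0 1.08 0 0 30" --pt "0.0011 0 0 1.2 0 0 30"

```text
time: 7.55
tool_pos: [0.5691, 0.196, 0.1225]
tcp_rot: [0.986, 1.339, -0.983]
wrist_force: [0.0, 2.4, 1.5]
width: 0.549
```

```bash
python3 st.py;  python3 - <<'E'
from h import *
s,im,p=cam('wrist');cv2.imwrite('pics/w4.png',im)
E
```

```text
q [ 0.289  0.217  1.872  0.003  1.052 -0.014] pos [0.5691 0.196  0.1225] F [0.  2.4 1.5] T [ 0.302 -0.084  0.067] w 0.5488009164848735 t 7.55 tau6 -1.184
tool F [-1.5  0.7 -2.3] to (.568,.1945,.123) [-0.0005 -0.0015  0.0011] x [-0.     0.003 -1.   ] yaw 0.301
```

View pics/w4.png

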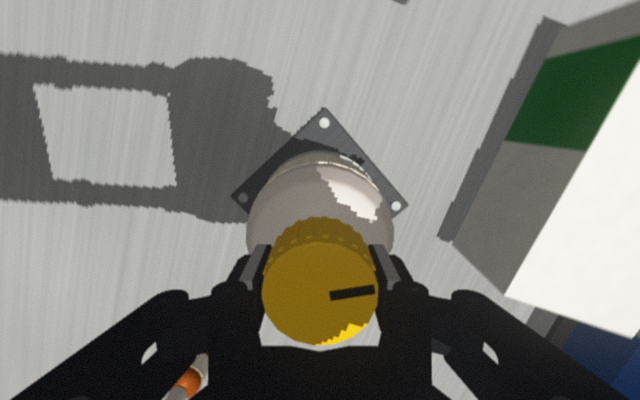

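The line holds its place relative to the jaws ((330,296)–(374,290)), so there is no slip after 2.4 rad. Now going in small steps and watching the torque.

Emit:
jog_arm --pt "0 0 0 0.05 0 0 30" --pt "0.0001 0 0 0.1 0 0 30" --pt "0.0001 0 0 0.15 0 0 30" --pt "0.0001 0 0 0.15 0 0 30"

```text
time: 8.0
tool_pos: [0.5692, 0.196, 0.1224]
tcp_rot: [1.101, 1.278, -1.098]
wrist_force: [0.5, 0.4, 1.0]
width: 0.549
```

```bash
python3 st.py
```

```text
q [0.289 0.217 1.872 0.003 1.052 0.138] pos [0.5692 0.196  0.1224] F [0.5 0.4 1. ] T [ 0.062  0.017 -0.049] w 0.5491836524679928 t 8.0 tau6 0.261
tool F [-1.   0.5 -0.3] to (.568,.1945,.123) [-0.0007 -0.0015  0.0013] x [-0.     0.003 -1.   ] yaw 0.149
```

Emit:
jog_arm --pt "0 0 0 0.05 0 0 30" --pt "0.0001 0 0 0.1 0 0 30" --pt "0.0001 0 0 0.15 0 0 30"

```text
time: 8.3
tool_pos: [0.5693, 0.196, 0.1222]
tcp_rot: [1.209, 1.212, -1.206]
wrist_force: [-0.3, 0.7, 0.5]
width: 0.547
```

```bash
python3 st.py
```

```text
q [0.289 0.217 1.872 0.002 1.051 0.285] pos [0.5693 0.196  0.1222] F [-0.3  0.7  0.5] T [0.187 0.085 1.636] w 0.5467000001883484 t 8.3 tau6 1.1
tool F [-0.5 -0.3 -0.7] to (.568,.1945,.123) [-0.0008 -0.0013  0.0015] x [ 0.     0.002 -1.   ] yaw 0.003
```

Torque jumped from about 0.07 to 1.64 N m: this is the stop. I'll compare the line's angle relative to the jaws with the earlier pictures to check for slip.

```bash
cat > line.py <<'E'
from h import *
def line(im):
    # dark pixels inside cap top region of wrist image
    roi=np.zeros(im.shape[:2],np.uint8);cv2.ellipse(roi,(320,291),(52,46),0,0,360,255,-1)
    m=cv2.inRange(im.max(2),0,60)&roi
    n,l,st,c=cv2.connectedComponentsWithStats(m);i=1+np.argmax(st[1:,4])
    pts=np.argwhere(l==i)[:,::-1].astype(np.float32)
    (cx,cy),(w,h),a=cv2.minAreaRect(pts);v=cv2.fitLine(pts,cv2.DIST_L2,0,.01,.01).ravel()
    return st[i].tolist(),round(float(np.degrees(np.arctan2(v[1],v[0]))),2)
if __name__=='__main__':
    print('w4',line(cv2.imread('pics/w4.png')))
    s,im,p=cam('wrist');cv2.imwrite('pics/now_%.2f.png'%s['time'],im);print('now',line(im))
E
python3 line.py; python3 st.py
```

```text
w4 ([330, 285, 43, 15, 383], -9.11)
now ([329, 283, 44, 17, 384], -11.14)
q [0.289 0.217 1.872 0.002 1.051 0.287] pos [0.5694 0.196  0.1223] F [-0.8  0.4  1.4] T [0.136 0.104 1.648] w 0.5496851957338833 t 8.35 tau6 1.805
tool F [-1.4 -0.8 -0.4] to (.568,.1945,.123) [-0.0007 -0.0014  0.0015] x [ 0.     0.002 -1.   ] yaw 0.001
```

The cap lags the jaws by only about 2°, and the torque is holding at 1.65 N m, so it is pressed against the stop. Backing off a quarter turn and rising with the thread.

Emit:
jog_arm --pt "-0.0001 0 0 -0.1 0 0 30" --pt "-0.0002 0 0 -0.2 0 0 30" --pt "-0.0003 0 0 -0.3 0 0 30" --pt "-0.0004 0 0 -0.4 0 0 30" --pt "-0.0005 0 0 -0.5 0 0 30" --pt "-0.0006 0 0 -0.6 0 0 30" --pt "-0.0007 0 0 -0.7 0 0 30" --pt "-0.0008 0 0 -0.8 0 0 30" --pt "-0.0009 0 0 -0.9 0 0 30" --pt "-0.001 0 0 -1.0 0 0 30" --pt "-0.001 0 0 -1.1 0 0 30" --pt "-0.0011 0 0 -1.2 0 0 30" --pt "-0.0012 0 0 -1.3 0 0 30" --pt "-0.0013 0 0 -1.4 0 0 30" --pt "-0.0014 0 0 -1.48 0 0 30" --pt "-0.0015 0 0 -1.55 0 0 30" --pt "-0.0015 0 0 -1.58 0 0 30" --pt "-0.0015 0 0 -1.58 0 0 30" --pt "-0.0015 0 0 -1.58 0 0 30"

```text
time: 10.25
tool_pos: [0.5688, 0.1954, 0.1236]
tcp_rot: [-0.008, 1.572, 0.01]
wrist_force: [-3.1, -2.9, 3.4]
width: 0.548
```

```bash
python3 st.py; python3 line.py
```

```text
q [ 2.890e-01  2.150e-01  1.872e+00  1.000e-03  1.055e+00 -1.294e+00] pos [0.5688 0.1954 0.1236] F [-3.1 -2.9  3.4] T [-0.495  0.471  0.062] w 0.547927541944247 t 10.25 tau6 0.024
tool F [-3.4 -2.8 -3.1] to (.568,.1945,.123) [ 0.0006 -0.0009 -0.0008] x [-0.001  0.001 -1.   ] yaw 1.582
w4 ([330, 285, 43, 15, 383], -9.11)
now ([330, 285, 43, 15, 382], -9.0)
```

The line is back at -9.0°, so the 2° lag was elastic and the cap itself backed off about 1.544 rad. Trimming by -0.03.

Emit:
jog_arm --pt "0 0 0 -0.015 0 0 30" --pt "0 0 0 -0.028 0 0 30" --pt "0 0 0 -0.028 0 0 30" --pt "0 0 0 -0.028 0 0 30"

```text
time: 10.7
tool_pos: [0.5687, 0.1954, 0.1236]
tcp_rot: [-0.03, 1.572, 0.032]
wrist_force: [-2.7, -1.4, 4.1]
width: 0.544
```

```bash
python3 st.py; python3 line.py; ls pics
python3 - <<'E'
from h import *
s,a,p=cam('top');b=cv2.imread('pics/top.png');cv2.imwrite('pics/top2.png',np.vstack([b[90:290,60:520],a[90:290,60:520]]))
E
```

```text
q [ 2.890e-01  2.150e-01  1.872e+00  1.000e-03  1.055e+00 -1.322e+00] pos [0.5687 0.1954 0.1236] F [-2.7 -1.4  4.1] T [-0.423  0.35   0.057] w 0.5436744689796336 t 10.7 tau6 0.013
tool F [-4.1 -1.3 -2.7] to (.568,.1945,.123) [ 0.0006 -0.0009 -0.0007] x [-0.001  0.001 -1.   ] yaw 1.61
w4 ([330, 285, 43, 15, 383], -9.11)
now ([330, 285, 43, 15, 387], -9.07)
now_10.25.png
now_10.70.png
now_8.30.png
scene.png
top.png
w1.png
w2.png
w3.png
w4.png
```

View pics/top2.png

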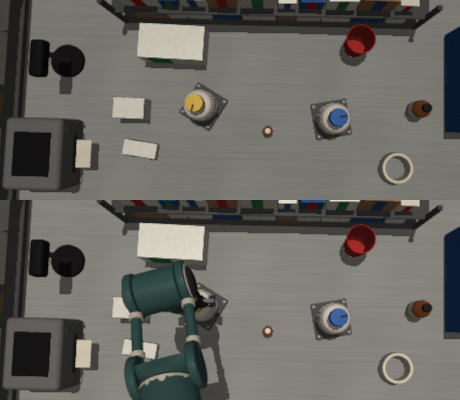

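The stock stands where it was and the blue cap is unchanged. Cap backed off 1.609 − 0.037 ≈ 1.57 rad, still gripped. Handing in.

```bash
python3 -c "
from h import *
print(finish_job())"
```

```text
the job is handed in; nothing more can be done
None
```

I screwed the yellow cap down until it bottomed out, backed it off a quarter turn, and handed the job in with the cap still gripped. No score was reported.

- **Tightening:** I did it in one grip at 50 N. After about 2.7 rad the torque rose from about 0.07 to 1.65 N m and held there, which I took as the hard stop.
- **Slip:** At the stop the black line lagged the jaws by about 2°. The lag disappeared when I backed off, so it was elastic give and not slip.
- **Back-off:** The gripper turned back 1.609 rad. Subtracting the 0.037 rad of give leaves about 1.57 rad on the cap, good to roughly 0.01–0.02 rad.
- **Last checks:** The jaws were 54% open on the cap and the wrist force was about 5 N. The clock read about 10.8 s, and I saw no shift in the blue cap or the stock in the top view. The arm hid the two small cartons in part and most of the yellow canister, so I could not fully check those there.
- **Disagreement:** The camera estimates of the cap's position differed by up to about 5 mm. I used their average, and the low side forces in the grip supported it.

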